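# Slide the freshly painted model house onto the narrow drying block

### The job

The little card house is freshly painted, so do not touch the house and do not lift the model: push its wooden base board off the white work stand, across the gap and onto the narrow wooden block of the drying lamp, passing between the two posts. Leave it lying flat and at rest with the board squarely centred over the block, overhanging it evenly at both ends, clear of the work stand, and do not disturb the paint pot on the stand or the glue bottle, tape, cup and paint jar around it.

Things in the scene. Friction and masses are not known exactly. Their poses are not given: they have to be found in the camera images.
- model: Plywood base board 100 mm (its x) by 130 mm (its y) by 18 mm thick with a small card house glued in its middle; 0.16 to 0.26 kg, balanced at its middle. Origin: centre of the board's underside; z up. Starts lying loose on the work stand, its y axis toward the drying block (turned up to 0.25 rad from the stand's y); it slides when the board's end is pushed.
- house: Card house fixed on the model's board, not to be touched: walls 46 mm (x) by 56 mm (y), roof 58 mm by 64 mm, top 62 mm above the board. 33 mm of bare board lie before and behind the roof along y. Origin: centre of its floor, 18 mm above the model's origin, same axes.
- stand: White-topped work stand, fixed: flat top 250 mm (its x) by 210 mm (its y), top 80 mm above the table; plywood side panels. Origin on the table under its centre; its +y axis points toward the drying block.
- stand_edge (a point): Middle of the stand top's edge that faces the drying block, at the height of the stand's top; axes of the stand.
- block_top (a point): Centre of the top of the drying block: plywood, fixed, 140 mm along its x, only 60 mm along its y, the direction of travel; top 77 mm above the table, 3 mm lower than the stand's top. Its y axis points away from the stand (within 0.06 rad of the stand's y). An open gap of about 45 to 57 mm separates the block from the stand.
- lamp_bar (a point): Centre of the underside of the lamp bar over the block, 101 mm above the block's top and 20 mm past its middle (+y). The bar is 176 mm (x) by 24 mm (y) by 22 mm high, with a white strip 2 mm below it, on two aluminium posts 12 mm (x) by 16 mm (y) at x = -80 and +80 mm, 148 mm clear between them. Fixed; axes of the block.
- paint_pot: Bystander on the work stand: closed white pot, diameter 32 mm, 42 mm high, near the stand's edge on its +x side. Origin: centre of its underside.
- glue: Bystander: white glue bottle, diameter 52 mm, 150 mm high, on the robot's right. Origin: centre of its underside.
- tape: Bystander: flat-lying roll of tape, diameter 90 mm, 24 mm high, on the robot's right. Origin: centre of its underside.
- water_cup: Bystander: clear empty cup, rim diameter 72 mm, 90 mm high, on the robot's left. Origin: centre of its underside.
- paint_jar: Bystander: yellow paint jar, diameter 68 mm, 85 mm high, on the robot's left. Origin: centre of its underside.
There are look-alikes about, which are no part of the job. What is shaped like the model but orange or red is not meant.

How it is judged:
At the end, for the whole second after the job is handed in: The model lies flat (within 0.04 rad, height within 3 mm) on the drying block, its centre within 14 mm of the block's centre along the block's narrow direction and within 22 mm along its length, its board square to the block within 0.2 rad, not resting on the work stand, and at rest (x of model in the frame of block_top between -0.022 and 0.022 m and y of model in the frame of block_top between -0.014 and 0.014 m and z of model in the frame of block_top between -0.003 and 0.003 m and angle between the y axis of model and the y axis of block_top, either way round below 0.2 rad and angle between model's own z axis and vertical below 0.04 rad and contact force between model and stand below 0.05 N and linear speed of model below 0.01 m/s and angular speed of model below 0.1 rad/s); the robot touches nothing.
It fails at once if the freshly painted house is touched by the robot (contact force between house and the fingers above 0.3 N or contact force between house and the arm above 0.3 N).
It fails at once if the model is lifted (more than 12 mm above the stand's top), tipped (more than 0.25 rad) or dropped (z of model in the frame of stand_edge above 0.012 m or angle between model's own z axis and vertical above 0.25 rad or z of model in the frame of stand_edge below -0.02 m).
It fails at once if the paint pot, glue bottle, tape, cup or paint jar is moved more than 25 mm (distance of any of paint_pot, glue, tape, water_cup, paint_jar from where it was at the start of the episode above 0.025 m).
It also fails if it takes over 40 s, if anything falls off the work surface, if the arm or the gripper's body presses on something with over 40 N, if the wrist force passes 120 N, or if a joint passes its speed limit or range.

### The arm

A 7-joint arm with a two-finger parallel gripper is mounted at the origin on the work surface. World frame = base frame: x ahead of the robot, y to its left, z up, the work surface at z = 0. Lengths are in m, angles in rad, forces in N, time in s.
With the tool pointing down it reaches from about 0.35 to 0.9 m from the base axis. Payload 8.1 kg.
Tool frame: the origin (TCP) lies midway between the tips of the shut fingers; the grasp point (between the pads) lies 19 mm behind it (r.grasp_offset is the distance from the TCP to the grasp point, in m); z points along the fingers, x is the direction in which the jaws open and shut, and the axes are right-handed (so a half turn about z gives the same grasp; the last joint's range is limited). The gripper opens to 92 mm and grips with 3 to 60 N. Pads are 19 mm wide; open, the fingers measure 130 mm over their backs; the gripper's body (75 mm by 190 mm) begins 47 mm behind the grasp point.
Start: joints at [1.242, 0.434, 0.025, 1.573, -0.012, 1.134, -0.075], TCP at [0.14, -0.609, 0.227] pointing down, gripper open.
Joint ranges: [-2.62, 2.62], [-0.44, 2.09], [-1.27, 1.32], [0.08, 2.57], [-1.32, 4.46], [0.12, 2], [-2.74, 2.74]. Speed limits (rad/s): [2.22, 2.22, 3.01, 3.01, 3.14, 3.14, 3.14].

### API

Orientations are given as a rotation vector (axis times angle).
In Python, from plant import r, eyes gives the robot as it stands.
- The arm moves only by the tool step_arm, never from a script. Its argument "plan" is a list of rows, each an object of numbers: "claw": the opening, from -1 (shut) to 1 (fully open); "x", "y", "z": the shift along the world's x, y, z in m; "rx", "ry", "rz": the turn, a rotation vector about the world's x, y, z in rad. In form: [{"claw": .., "x": .., "y": .., "z": .., "rx": .., "ry": .., "rz": ..}, ...]. A call has 1 to 12 rows; each row is the pose to reach, as a shift and turn from the pose commanded when the call began; what a row does not reach only later rows make up. A row lasts 1/12 s, in which the tool goes at most 41.7 mm and 7.16 degrees, less where a joint would pass 70% of its speed; a pose out of reach is approached as far as the arm can. A call with a gripper value outside its range is refused whole. The fingers move at their own pace and stop on an object; "grip_force" is the grip in N (left out, the last holds). Time passes only in rows, so rows that repeat a pose let the fingers close. It gives the time, the measured TCP pose, the force and the opening at its end, in the units of the state.
- r.observe(): the state, without advancing time (a new reading comes with each control period).
- eyes.camera(name): name is "scene" or "side" or "wrist"; returns a dict with "img" (384x512x3 uint8, red, green, blue), "fovy" (degrees; the focal length in pixels is half the picture's height over the tangent of half this angle, whatever the lens; pixels are square), "cx", "cy" (the principal point, pixels), "dist_coeffs" ([k1, k2, p1, p2, k3] as OpenCV has them; the pictures are not rectified), "world_from_camera" (4x4, takes a point from camera to world coordinates); the wrist camera has in their place "hand_eye" (4x4, takes a point from camera to tool coordinates, whose origin is the TCP and whose axes are the tool frame's). Camera axes: x right, y down, z forward; pixel columns grow to the right and rows downward; lengths in m; the calibration is good to about 2 mm. A picture is of the moment at which its call begins: read the wrist's pose just before it. There is no depth.
- r.close_job(): hands the job in, once; it reports no verdict.
Trained networks look in the newest picture that a camera, given by its name, has taken for a name from the list of things; names that differ only in an ending like _2 or _b are one class to them, and where a whole thing is asked for, a point or a joint stands for the part that bears it (a point fixed in the world has none). Each returns a list of dicts, best first, with "confidence" (0 to 1); they miss things now and then, are a little off and sometimes report something else, mostly with a low value. They report only what shows in the picture. A call takes as long as a camera call. They do not tell look-alikes from the thing itself.
- eyes.masks_of(camera, query): "region" (384x512 bool, what is visible of it) and "box" ([left, top, right, bottom] in pixels, round what is visible of it).
The state is a dict: "clock": time; "q": joint angles; "joint_vel": joint speeds; "tau": joint torques, N m; "tcp_pos": TCP position; "tcp_rot": TCP orientation; "contact_force": force on the tool from outside, world axes, zero at the start; "moment": the same for the moment, N m; "opening": opening from 0.0 (shut) to 1.0 (fully open).
Only numpy, scipy, OpenCV 4.12 (cv2) and the standard library are available. Lean on these libraries where they do the work, as an engineer would, in place of code of your own. Each camera call takes 0.05 s, during which the arm holds its last target. There are 200 camera calls.

## Working session

There is one attempt and no reset: what is moved stays moved. The work goes in short steps, Python scripts to look and compute and a tool call to move; the robot and the scene stay as the last step left them, time stands still between calls to the robot, and variables do not carry over. Pictures are saved under pics/ and viewed, about 8 in all and at most 12, crops included, and the job is handed in when it is done.

Besides the shell and the picture viewer there is one more tool, called as name(argument=value, ...), one argument or row to a line, values as JSON. step_arm: Moves the arm, as the interface text tells. Its arguments: {"type":"object","properties":{"plan":{"type":"array"},"grip_force":{"type":"number"}},"required":["plan"]}

```bash
mkdir -p pics; ls; cat > h.py <<'E'
import numpy as np, cv2
from plant import r, eyes
def snap(name,fn=None):
    s=r.observe(); c=eyes.camera(name)
    if fn: cv2.imwrite('pics/'+fn,cv2.cvtColor(c['img'],cv2.COLOR_RGB2BGR))
    f=c['img'].shape[0]/2/np.tan(np.radians(c['fovy'])/2)
    c['K']=np.array([[f,0,c['cx']],[0,f,c['cy']],[0,0,1.]]); c['D']=np.array(c['dist_coeffs'],float)
    if 'world_from_camera' in c: c['T']=np.array(c['world_from_camera'])
    else:
        T=np.eye(4);T[:3,:3]=cv2.Rodrigues(np.array(s['tcp_rot'],float))[0];T[:3,3]=s['tcp_pos'];c['T']=T@np.array(c['hand_eye'])
    return c
def ray(c,px):
    p=cv2.undistortPoints(np.array(px,float).reshape(-1,1,2),c['K'],c['D']).reshape(-1,2)
    d=np.c_[p,np.ones(len(p))]@c['T'][:3,:3].T
    return c['T'][:3,3],d
def plane(c,px,z):
    o,d=ray(c,px); return o+d*((z-o[2])/d[:,2])[:,None]
def proj(c,P):
    Ti=np.linalg.inv(c['T']); return cv2.projectPoints(np.array(P,float).reshape(-1,3),cv2.Rodrigues(Ti[:3,:3])[0],Ti[:3,3],c['K'],c['D'])[0].reshape(-1,2)
E
python3 - <<'E'
from h import *
s=r.observe(); print({k:np.round(v,3) for k,v in s.items()})
for n in ['scene','side','wrist']:
    c=snap(n,n+'0.png'); print(n,np.round(c['T'],3).tolist(),c['fovy'],c['D'])
    for q in ['model','house','stand','block_top','lamp_bar','paint_pot','glue','tape','water_cup','paint_jar']:
        try:
            for m in eyes.masks_of(n,q)[:3]: print(q,round(m['confidence'],2),np.round(m['box']))
        except Exception as e: print(q,e)
a=[cv2.imread(f'pics/{n}0.png') for n in ['scene','side']]
cv2.imwrite('pics/both.png',np.hstack(a)[:, :])
E
```

```text
pics
{'clock': np.float64(0.0), 'q': array([ 1.242,  0.435,  0.025,  1.574, -0.012,  1.134, -0.075]), 'joint_vel': array([-0.001, -0.001,  0.   ,  0.001, -0.002, -0.   , -0.001]), 'tau': array([-0.0000e+00, -6.6787e+01,  9.8500e-01, -3.1446e+01, -6.0000e-02,
        4.3000e-02,  0.0000e+00]), 'tcp_pos': array([ 0.14 , -0.609,  0.226]), 'tcp_rot': array([-2.457e+00,  1.957e+00,  2.000e-03]), 'contact_force': array([-0.411,  0.408, -0.068]), 'moment': array([ 0.04 , -0.034, -0.053]), 'opening': np.float64(1.003)}
scene [[-0.381, 0.789, -0.482, 1.154], [0.924, 0.323, -0.203, 0.232], [-0.004, -0.523, -0.852, 1.169], [0.0, 0.0, 0.0, 1.0]] 52.58507380014404 [-0.11507783  0.          0.          0.          0.        ]
model 0.89 [209. 129. 249. 160.]
model 0.73 [223. 176. 265. 204.]
model 0.71 [168. 158. 211. 194.]
house 0.92 [180. 164. 199. 188.]
house 0.9 [231. 172. 255. 199.]
house 0.61 [218. 128. 236. 145.]
stand 0.72 [216. 165. 285. 245.]
stand 0.51 [224. 173. 266. 206.]
block_top 0.8 [290. 159. 328. 237.]
lamp_bar 0.69 [291. 162. 325. 238.]
paint_pot 0.5 [251. 221. 254. 232.]
glue 0.
[... 374 characters left out ...]
262. 154. 308. 180.]
model 0.77 [156. 195. 205. 232.]
house 0.93 [168. 196. 191. 221.]
house 0.9 [334. 164. 353. 184.]
house 0.69 [278. 149. 292. 171.]
stand 0.89 [222. 179. 313. 249.]
stand 0.52 [251. 216. 324. 281.]
block_top 0.76 [247. 220. 321. 282.]
lamp_bar 0.73 [252. 217. 322. 280.]
paint_pot 0.59 [230. 199. 241. 215.]
glue 0.67 [210. 339. 245. 381.]
glue 0.6 [289. 108. 302. 148.]
tape 0.82 [327. 140. 353. 164.]
water_cup 0.93 [307. 329. 343. 371.]
paint_jar 0.69 [208. 339. 246. 381.]
wrist [[0.224, -0.932, -0.284, 0.217], [-0.975, -0.214, -0.066, -0.592], [0.0, 0.292, -0.956, 0.384], [0.0, 0.0, 0.0, 1.0]] 60.00959053093511 [-0.00514546  0.          0.          0.          0.        ]
```

```bash
python3 - <<'E'
import cv2,numpy as np
a=cv2.imread('pics/scene0.png')[100:300,120:430]; b=cv2.imread('pics/side0.png')[100:384,140:390]
a=cv2.resize(a,None,fx=2.55,fy=2.55,interpolation=3)
cv2.imwrite('pics/v1.png',a)
b=cv2.resize(b,None,fx=2.1,fy=2.1,interpolation=3); cv2.imwrite('pics/v2.png',b); print(a.shape,b.shape)
E
```

```text
(510, 790, 3) (596, 525, 3)
```

View pics/v1.png

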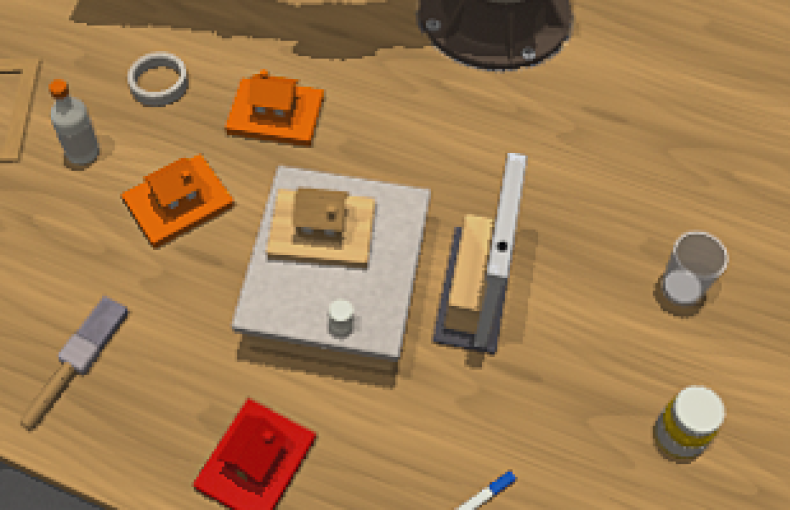

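View pics/v2.png

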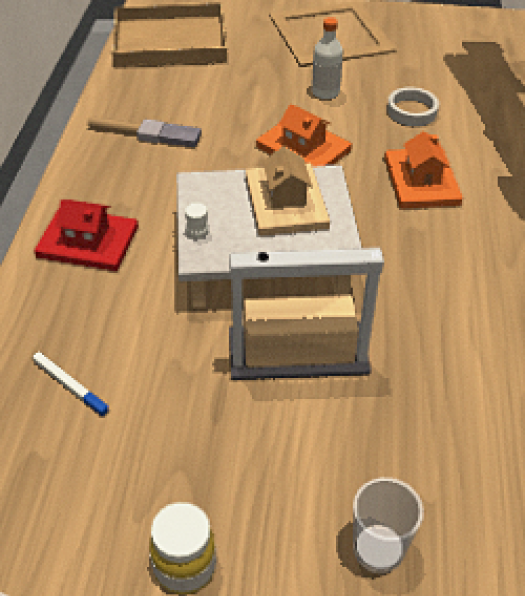

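The model meant is the natural-wood board with the brown house on the white stand, at scene px about (245,190) and side px about (277,192). The orange boards (scene 190,177 and 229,143) and the red one (scene 220,280) are look-alikes. The pot is at scene (254,224). Next I measure positions.

```bash
cat > meas.py <<'E'
from h import *
sc=snap('scene'); sd=snap('side')
A=lambda p:np.array(p,float)/2.548+[120,100]
B=lambda p:np.array(p,float)/2.1+[140,100]
np.set_printoptions(precision=3,suppress=True)
print('stand scene',plane(sc,A([(280,167),(430,188),(398,355),(234,328)]),.08).tolist())
print('stand side ',plane(sd,B([(178,172),(353,168),(361,250),(177,275)]),.08).tolist())
print('board scene',plane(sc,A([(376,197),(366,258),(268,252)]),.098).tolist())
print('board side ',plane(sd,B([(248,168),(317,165),(328,221),(259,231)]),.098).tolist())
print('block scene',plane(sc,A([(466,214),(492,217),(449,304)]),.077).tolist())
print('block side',plane(sd,B([(247,319),(356,317),(352,297),(248,300)]),.077).tolist())
print('bar top side',plane(sd,B([(231,257),(381,252),(383,270),(232,274)]),.2).tolist())
print('pot',plane(sc,A([(341,305)]),.122),plane(sd,B([(196,206)]),.122))
E
python3 meas.py
```

```text
stand scene [[0.4665750385904309, -0.16131953283477404, 0.08000000000000007], [0.4222013350294257, 0.03847937003890747, 0.08000000000000007], [0.6665209477274912, 0.0865807527259071, 0.08000000000000007], [0.7090493376189134, -0.11262840167779423, 0.08000000000000007]]
stand side  [[0.7039893515298293, -0.12173864511587695, 0.07999999999999996], [0.4439357693623889, -0.1628688371861715, 0.07999999999999996], [0.427890731875167, 0.011519274680553249, 0.07999999999999996], [0.6666821973597626, 0.08754181407383765, 0.07999999999999996]]
board scene [[0.47441367952047275, -0.018671109506365607, 0.09800000000000009], [0.5650138650231867, 0.00380811388772484, 0.09800000000000009], [0.6037081177041806, -0.11389671616964406, 0.09800000000000009]]
board side  [[0.5982941367479278, -0.12189529269733934, 0.09800000000000009], [0.49786278844822035, -0.14117280880035998, 0.09799999999999998], [0.4754221978423288, -0.02131575883260839, 0.09799999999999998], [0.5671872493147299, 0.00988900278993976, 0.09799999999999998]]
block scene [[0.4412354127007778, 0.09609308130497235, 0.07699999999999996], [0.4326853664517203, 0.12935768815695298, 0.07699999999999996], [0.5760308606623264, 0.12000062367707365, 0.07699999999999996]]
block side [[0.5664869132150852, 0.14872253875893204, 0.07699999999999996], [0.43097361656154215, 0.12907357349836113, 0.07699999999999996], [0.437094577105141, 0.09583303566809342, 0.07699999999999996], [0.5691100066294243, 0.11696823386631972, 0.07699999999999996]]
bar top side [[0.5829813026837518, 0.16351622331276583, 0.19999999999999996], [0.412419382884482, 0.13471968554969593, 0.19999999999999996], [0.4099636145734341, 0.16335847127331093, 0.19999999999999996], [0.5782251050838754, 0.18993745674299511, 0.19999999999999996]]
pot [[0.65  0.006 0.122]] [[ 0.655 -0.004  0.122]]
```

step_arm(
  plan=[
    {"claw":0.1,"x":0.01,"y":0.02,"z":0.03,"rz":0.06},
    {"claw":0.1,"x":0.03,"y":0.05,"z":0.055,"rz":0.14},
    {"claw":0.1,"x":0.05,"y":0.085,"z":0.055,"rz":0.22},
    {"claw":0.1,"x":0.07,"y":0.115,"z":0.055,"rz":0.3},
    {"claw":0.1,"x":0.09,"y":0.15,"z":0.055,"rz":0.38},
    {"claw":0.1,"x":0.11,"y":0.18,"z":0.055,"rz":0.46},
    {"claw":0.1,"x":0.13,"y":0.215,"z":0.055,"rz":0.54},
    {"claw":0.1,"x":0.15,"y":0.25,"z":0.055,"rz":0.62},
    {"claw":0.1,"x":0.17,"y":0.28,"z":0.055,"rz":0.7},
    {"claw":0.1,"x":0.19,"y":0.315,"z":0.055,"rz":0.78},
    {"claw":0.1,"x":0.21,"y":0.35,"z":0.055,"rz":0.86},
    {"claw":0.1,"x":0.23,"y":0.38,"z":0.055,"rz":0.94},
  ],
)

```text
validation failed for argument at $.pl...
```

step_arm(
  plan=[
    {"claw":0.1,"x":0.01,"y":0.02,"z":0.03,"rx":0,"ry":0,"rz":0.06},
    {"claw":0.1,"x":0.03,"y":0.05,"z":0.055,"rx":0,"ry":0,"rz":0.14},
    {"claw":0.1,"x":0.05,"y":0.085,"z":0.055,"rx":0,"ry":0,"rz":0.22},
    {"claw":0.1,"x":0.07,"y":0.115,"z":0.055,"rx":0,"ry":0,"rz":0.3},
    {"claw":0.1,"x":0.09,"y":0.15,"z":0.055,"rx":0,"ry":0,"rz":0.38},
    {"claw":0.1,"x":0.11,"y":0.18,"z":0.055,"rx":0,"ry":0,"rz":0.46},
    {"claw":0.1,"x":0.13,"y":0.215,"z":0.055,"rx":0,"ry":0,"rz":0.54},
    {"claw":0.1,"x":0.15,"y":0.25,"z":0.055,"rx":0,"ry":0,"rz":0.62},
    {"claw":0.1,"x":0.17,"y":0.28,"z":0.055,"rx":0,"ry":0,"rz":0.7},
    {"claw":0.1,"x":0.19,"y":0.315,"z":0.055,"rx":0,"ry":0,"rz":0.78},
    {"claw":0.1,"x":0.21,"y":0.35,"z":0.055,"rx":0,"ry":0,"rz":0.86},
    {"claw":0.1,"x":0.23,"y":0.38,"z":0.055,"rx":0,"ry":0,"rz":0.94},
  ],
)

```text
clock: 2.75
tcp_pos: [0.3705, -0.2267, 0.2821]
tcp_rot: [3.078, -0.625, 0.001]
contact_force: [1.7, -0.5, -0.9]
opening: 0.548
```

step_arm(
  plan=[
    {"claw":0.1,"x":0.02,"y":0.033,"z":0,"rx":0,"ry":0,"rz":0.07},
    {"claw":0.1,"x":0.04,"y":0.066,"z":0,"rx":0,"ry":0,"rz":0.14},
    {"claw":0.1,"x":0.06,"y":0.1,"z":0,"rx":0,"ry":0,"rz":0.22},
    {"claw":0.1,"x":0.08,"y":0.132,"z":0,"rx":0,"ry":0,"rz":0.29},
    {"claw":0.1,"x":0.1,"y":0.165,"z":0,"rx":0,"ry":0,"rz":0.36},
    {"claw":0.1,"x":0.12,"y":0.198,"z":0,"rx":0,"ry":0,"rz":0.43},
    {"claw":0.1,"x":0.14,"y":0.23,"z":0,"rx":0,"ry":0,"rz":0.5},
    {"claw":0.1,"x":0.155,"y":0.255,"z":0,"rx":0,"ry":0,"rz":0.565},
    {"claw":0.1,"x":0.155,"y":0.255,"z":0,"rx":0,"ry":0,"rz":0.565},
    {"claw":0.1,"x":0.155,"y":0.255,"z":0,"rx":0,"ry":0,"rz":0.565},
  ],
)

```text
clock: 3.58
tcp_pos: [0.5252, 0.0277, 0.2815]
tcp_rot: [-3.13, -0.256, 0.0]
contact_force: [0.1, -2.0, -0.1]
opening: 0.55
```

```bash
python3 - <<'E'
from h import *
s=r.observe(); print(s['tcp_pos'],s['tcp_rot'],s['q'])
c=snap('wrist','w1.png')
np.save('w1T.npy',c['T'])
# overlay my estimates
def rect(cx,cy,a,hx,hy,z):
    R=np.array([[np.cos(a),-np.sin(a)],[np.sin(a),np.cos(a)]])
    return np.c_[np.array([[-hx,-hy],[hx,-hy],[hx,hy],[-hx,hy]])@R.T+[cx,cy],[z]*4]
im=cv2.cvtColor(c['img'],cv2.COLOR_RGB2BGR); im=cv2.resize(im,None,fx=1.56,fy=1.56)
for q,col in [((.537,-.067,.25,.05,.065,.098),(0,0,255)),((.5,.139,.165,.07,.03,.077),(255,0,0)),((.566,-.037,.2,.125,.105,.08),(0,255,0))]:
    cv2.polylines(im,[np.int32(proj(c,rect(*q))*1.56)],True,col,1)
cv2.imwrite('pics/w1o.png',im)
E
```

```text
[0.52523036 0.02768601 0.2815087 ] [-3.13014146e+00 -2.55903035e-01  3.94268191e-04] [ 0.35553551  0.30361054 -0.65394926  1.68989887  0.19420288  1.21428083
 -0.1813547 ]
```

View pics/w1o.png

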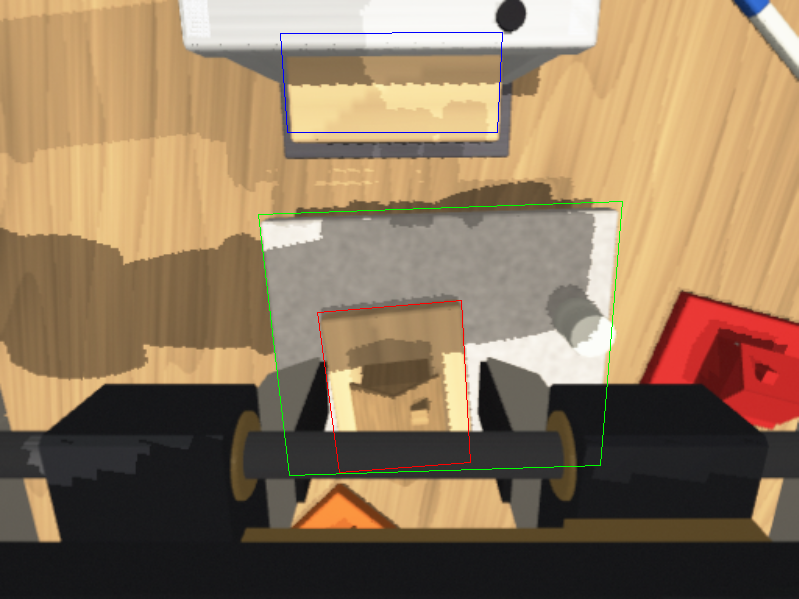

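step_arm(
  plan=[
    {"claw":0.1,"x":0.005,"y":-0.03,"z":0,"rx":0,"ry":0,"rz":0},
    {"claw":0.1,"x":0.01,"y":-0.065,"z":0,"rx":0,"ry":0,"rz":0},
    {"claw":0.1,"x":0.015,"y":-0.1,"z":0,"rx":0,"ry":0,"rz":0},
    {"claw":0.1,"x":0.02,"y":-0.135,"z":0,"rx":0.05,"ry":0.008,"rz":0},
    {"claw":0.1,"x":0.025,"y":-0.17,"z":0,"rx":0.1,"ry":0.016,"rz":0},
    {"claw":0.1,"x":0.029,"y":-0.191,"z":0,"rx":0.15,"ry":0.025,"rz":0},
    {"claw":0.1,"x":0.029,"y":-0.191,"z":-0.02,"rx":0.197,"ry":0.033,"rz":0},
    {"claw":0.1,"x":0.029,"y":-0.191,"z":-0.06,"rx":0.197,"ry":0.033,"rz":0},
    {"claw":0.1,"x":0.029,"y":-0.191,"z":-0.1,"rx":0.197,"ry":0.033,"rz":0},
    {"claw":0.1,"x":0.029,"y":-0.191,"z":-0.1,"rx":0.197,"ry":0.033,"rz":0},
  ],
)

```text
clock: 4.47
tcp_pos: [0.5484, -0.1672, 0.1748]
tcp_rot: [-2.931, -0.227, 0.041]
contact_force: [-2.3, 0.3, -1.0]
opening: 0.553
```

```bash
cat >> h.py <<'E'
def rect(cx,cy,a,hx,hy,z):
    R=np.array([[np.cos(a),-np.sin(a)],[np.sin(a),np.cos(a)]])
    return np.c_[np.array([[-hx,-hy],[hx,-hy],[hx,hy],[-hx,hy]])@R.T+[cx,cy],[z]*4]
def over(c,fn,qs,crop=None,f=1.56):
    im=cv2.cvtColor(c['img'],cv2.COLOR_RGB2BGR)
    x0,y0,x1,y1=crop or (0,0,512,384)
    im=cv2.resize(im[y0:y1,x0:x1],None,fx=f,fy=f,interpolation=3)
    for q,col in zip(qs,[(0,0,255),(255,0,0),(0,255,0)]):
        cv2.polylines(im,[np.int32((proj(c,rect(*q))-[x0,y0])*f)],True,col,1)
    cv2.imwrite('pics/'+fn,im)
E
python3 - <<'E'
from h import *
np.set_printoptions(precision=4,suppress=True)
s=r.observe(); print(s['tcp_pos'],s['tcp_rot'],s['q'])
c=snap('wrist'); c0=dict(c); c0['T']=np.load('w1T.npy')
print('block front w1',plane(c0,np.array([(290,141),(497,140)])/1.56,.077))
print('stand edge w1',plane(c0,np.array([(262,222),(617,210)])/1.56,.08))
print('board front w1',plane(c0,np.array([(320,312),(461,300)])/1.56,.098))
over(c,'w2.png',[(.537,-.067,.25,.05,.065,.098),(.5,.137,.165,.07,.03,.077),(.566,-.037,.2,.125,.105,.08)])
E
```

```text
[ 0.5484 -0.1672  0.1748] [-2.9306 -0.2274  0.0409] [ 0.702   0.5375 -0.5733  1.6397  0.1042  1.1208  0.2899]
block front w1 [[0.4383 0.093  0.077 ]
 [0.5745 0.116  0.077 ]]
stand edge w1 [[0.4252 0.0364 0.08  ]
 [0.6653 0.0844 0.08  ]]
board front w1 [[ 0.4744 -0.0159  0.098 ]
 [ 0.569   0.0085  0.098 ]]
```

View pics/w2.png

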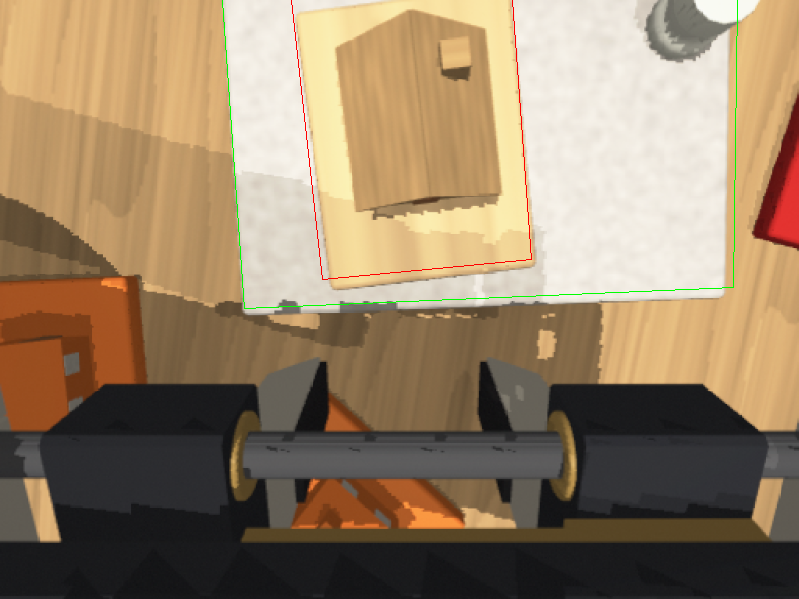

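step_arm(
  plan=[
    {"claw":0.1,"x":0,"y":0,"z":-0.03,"rx":0,"ry":0,"rz":0},
    {"claw":0.1,"x":0,"y":0,"z":-0.06,"rx":0,"ry":0,"rz":0},
    {"claw":0.1,"x":0,"y":0,"z":-0.085,"rx":0,"ry":0,"rz":0},
    {"claw":0.1,"x":0,"y":0,"z":-0.085,"rx":0,"ry":0,"rz":0},
    {"claw":0.1,"x":0,"y":0,"z":-0.085,"rx":0,"ry":0,"rz":0},
    {"claw":0.1,"x":0,"y":0,"z":-0.085,"rx":0,"ry":0,"rz":0},
  ],
)

```text
clock: 5.02
tcp_pos: [0.5555, -0.1656, 0.0998]
tcp_rot: [-2.935, -0.235, 0.02]
contact_force: [-0.5, -0.5, 1.2]
opening: 0.549
```

```bash
cat > bf.py <<'E'
from h import *
O=np.array([.5007,.136]);a=.167
Rb=np.array([[np.cos(a),-np.sin(a)],[np.sin(a),np.cos(a)]])
tob=lambda p:(np.array(p)[...,:2]-O)@Rb
def st():
    s=r.observe(); R=cv2.Rodrigues(np.array(s['tcp_rot'],float))[0]
    print('t',s['clock'],'tcp',np.round(s['tcp_pos'],4),'block',np.round(tob(s['tcp_pos']),4),'xyaw',round(np.arctan2(R[1,0],R[0,0]),3),'zdir_b',np.round(np.r_[tob(O+R[:2,2]),R[2,2]],3),'F',np.round(s['contact_force'],1),'op',s['opening'])
E
python3 -c "
from bf import *
st()"
```

```text
t 5.0167 tcp [ 0.5555 -0.1656  0.0998] block [ 0.004  -0.3065] xyaw 0.16 zdir_b [ 0.003  0.197 -0.98 ] F [-0.5 -0.5  1.2] op 0.5493919401920496
```

step_arm(
  plan=[
    {"claw":0.1,"x":0,"y":0,"z":-0.0125,"rx":0,"ry":0,"rz":0},
    {"claw":0.1,"x":0,"y":0,"z":-0.0125,"rx":0,"ry":0,"rz":0},
    {"claw":0.1,"x":-0.001,"y":0.006,"z":-0.0125,"rx":0,"ry":0,"rz":0},
    {"claw":0.1,"x":-0.002,"y":0.012,"z":-0.0125,"rx":0,"ry":0,"rz":0},
    {"claw":0.1,"x":-0.003,"y":0.018,"z":-0.0125,"rx":0,"ry":0,"rz":0},
    {"claw":0.1,"x":-0.004,"y":0.024,"z":-0.0125,"rx":0,"ry":0,"rz":0},
    {"claw":0.1,"x":-0.005,"y":0.03,"z":-0.0125,"rx":0,"ry":0,"rz":0},
    {"claw":0.1,"x":-0.006,"y":0.036,"z":-0.0125,"rx":0,"ry":0,"rz":0},
    {"claw":0.1,"x":-0.007,"y":0.042,"z":-0.0125,"rx":0,"ry":0,"rz":0},
    {"claw":0.1,"x":-0.008,"y":0.048,"z":-0.0125,"rx":0,"ry":0,"rz":0},
    {"claw":0.1,"x":-0.008,"y":0.048,"z":-0.0125,"rx":0,"ry":0,"rz":0},
    {"claw":0.1,"x":-0.008,"y":0.048,"z":-0.0125,"rx":0,"ry":0,"rz":0},
  ],
)

```text
clock: 6.02
tcp_pos: [0.5458, -0.1163, 0.0843]
tcp_rot: [-2.932, -0.237, 0.026]
contact_force: [1.2, -0.2, -1.0]
opening: 0.548
```

```bash
python3 -c "
from bf import *
st()
c=snap('wrist')
p=tob(np.array([[.5007,.136]]))
over(c,'w3.png',[(.533,-.06,.167,.05,.065,.098)])
"
```

```text
t 6.0167 tcp [ 0.5458 -0.1163  0.0843] block [ 0.0026 -0.2563] xyaw 0.161 zdir_b [ 0.     0.199 -0.98 ] F [ 1.2 -0.2 -1. ] op 0.54770407049811
```

View pics/w3.png

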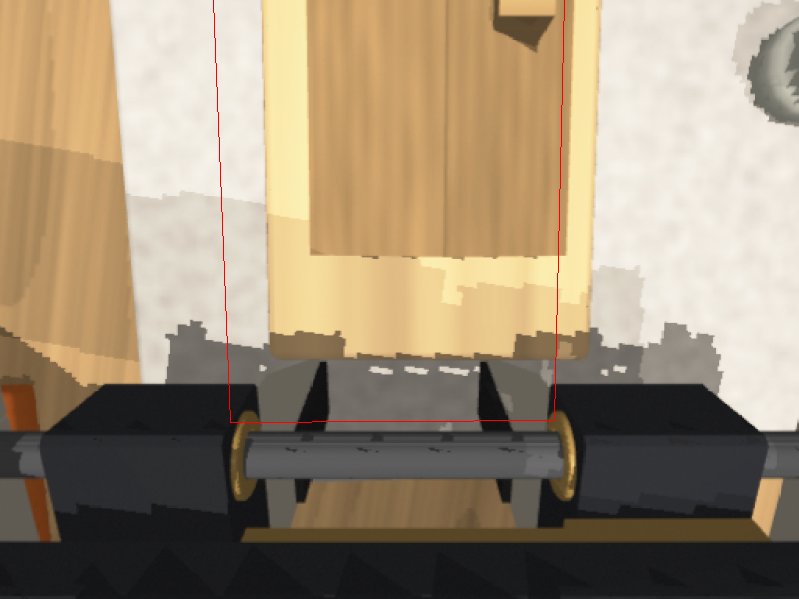

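step_arm(
  plan=[
    {"claw":0.1,"x":-0.0015,"y":0.007,"z":0.0015,"rx":0,"ry":0,"rz":0},
    {"claw":0.1,"x":-0.003,"y":0.014,"z":0.0015,"rx":0,"ry":0,"rz":0},
    {"claw":0.1,"x":-0.0046,"y":0.021,"z":0.0015,"rx":0,"ry":0,"rz":0},
    {"claw":0.1,"x":-0.0061,"y":0.028,"z":0.0015,"rx":0,"ry":0,"rz":0},
    {"claw":0.1,"x":-0.0077,"y":0.035,"z":0.0015,"rx":0,"ry":0,"rz":0},
    {"claw":0.1,"x":-0.0092,"y":0.042,"z":0.0015,"rx":0,"ry":0,"rz":0},
    {"claw":0.1,"x":-0.0108,"y":0.049,"z":0.0015,"rx":0,"ry":0,"rz":0},
    {"claw":0.1,"x":-0.0123,"y":0.056,"z":0.0015,"rx":0,"ry":0,"rz":0},
    {"claw":0.1,"x":-0.0139,"y":0.063,"z":0.0015,"rx":0,"ry":0,"rz":0},
    {"claw":0.1,"x":-0.0154,"y":0.07,"z":0.0015,"rx":0,"ry":0,"rz":0},
    {"claw":0.1,"x":-0.017,"y":0.077,"z":0.0015,"rx":0,"ry":0,"rz":0},
    {"claw":0.1,"x":-0.018,"y":0.082,"z":0.0015,"rx":0,"ry":0,"rz":0},
  ],
)

```text
clock: 7.07
tcp_pos: [0.5277, -0.0341, 0.0858]
tcp_rot: [-2.933, -0.236, 0.025]
contact_force: [0.6, -1.5, -1.1]
opening: 0.549
```

```bash
python3 -c "
from bf import *
st()
"
```

```text
t 7.0667 tcp [ 0.5277 -0.0341  0.0858] block [-0.0017 -0.1722] xyaw 0.161 zdir_b [ 0.     0.199 -0.98 ] F [ 0.6 -1.5 -1.1] op 0.5492834949063969
```

step_arm(
  plan=[
    {"claw":0.1,"x":-0.0015,"y":0.007,"z":0,"rx":0,"ry":0,"rz":0},
    {"claw":0.1,"x":-0.003,"y":0.014,"z":0,"rx":0,"ry":0,"rz":0},
    {"claw":0.1,"x":-0.0046,"y":0.021,"z":0,"rx":0,"ry":0,"rz":0},
    {"claw":0.1,"x":-0.0061,"y":0.028,"z":0,"rx":0,"ry":0,"rz":0},
    {"claw":0.1,"x":-0.0077,"y":0.035,"z":0,"rx":0,"ry":0,"rz":0},
    {"claw":0.1,"x":-0.0092,"y":0.042,"z":0,"rx":0,"ry":0,"rz":0},
    {"claw":0.1,"x":-0.0108,"y":0.049,"z":0,"rx":0,"ry":0,"rz":0},
    {"claw":0.1,"x":-0.0123,"y":0.056,"z":0,"rx":0,"ry":0,"rz":0},
    {"claw":0.1,"x":-0.0139,"y":0.063,"z":0,"rx":0,"ry":0,"rz":0},
    {"claw":0.1,"x":-0.0152,"y":0.069,"z":0,"rx":0,"ry":0,"rz":0},
    {"claw":0.1,"x":-0.0152,"y":0.069,"z":0,"rx":0,"ry":0,"rz":0},
  ],
)

```text
clock: 7.98
tcp_pos: [0.5121, 0.0358, 0.0859]
tcp_rot: [-2.932, -0.238, 0.026]
contact_force: [0.1, 1.0, 1.2]
opening: 0.55
```

```bash
python3 - <<'E'
from bf import *
st()
w=snap('wrist'); a=snap('scene'); b=snap('side')
def boardpose(y,x=.002):
    c=O+Rb@[x,y]; return (c[0],c[1],a_,.05,.065,.096)
a_=.163
q=[boardpose(-.0275),(O[0],O[1],.167,.07,.03,.077)]
over(w,'w4.png',q,f=1.0); over(a,'s4.png',q,(200,140,340,260),3.2); over(b,'d4.png',q,(210,140,350,300),2.4)
I=[cv2.imread('pics/'+n) for n in ['s4.png','d4.png']]
h=384
print([i.shape for i in I]); cv2.imwrite('pics/c4.png',np.hstack([i[:h] for i in I]))
E
```

```text
t 7.9833 tcp [0.5121 0.0358 0.0859] block [-0.0054 -0.1007] xyaw 0.162 zdir_b [-0.     0.199 -0.98 ] F [0.1 1.  1.2] op 0.5502759786146575
[(384, 448, 3), (384, 336, 3)]
```

View pics/c4.png

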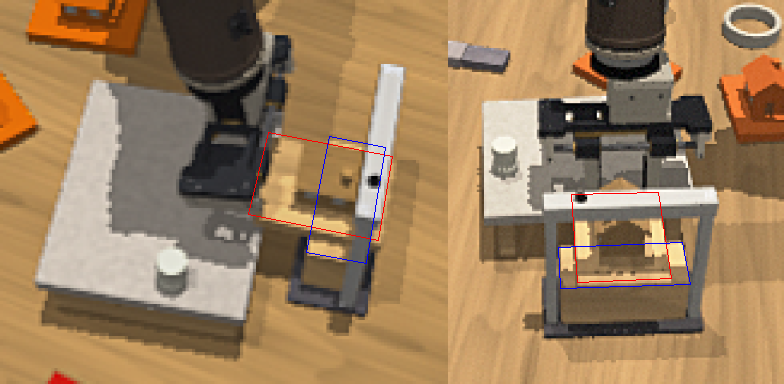

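View pics/w4.png

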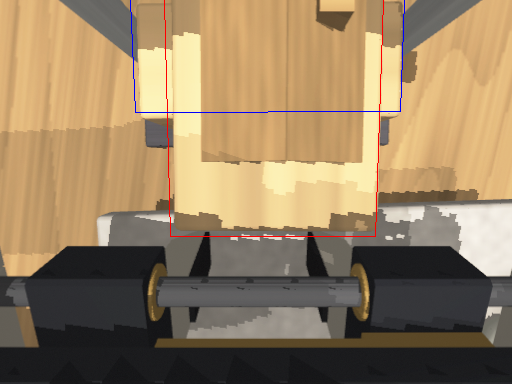

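step_arm(
  plan=[
    {"claw":0.1,"x":-0.0005,"y":0.003,"z":0,"rx":0,"ry":0,"rz":0},
    {"claw":0.1,"x":-0.001,"y":0.006,"z":0,"rx":0,"ry":0,"rz":0},
    {"claw":0.1,"x":-0.0015,"y":0.009,"z":0,"rx":0,"ry":0,"rz":0},
    {"claw":0.1,"x":-0.002,"y":0.012,"z":0,"rx":0,"ry":0,"rz":0},
    {"claw":0.1,"x":-0.0025,"y":0.015,"z":0,"rx":0,"ry":0,"rz":0},
    {"claw":0.1,"x":-0.003,"y":0.018,"z":0,"rx":0,"ry":0,"rz":0},
    {"claw":0.1,"x":-0.0035,"y":0.021,"z":0,"rx":0,"ry":0,"rz":0},
    {"claw":0.1,"x":-0.004,"y":0.023,"z":0,"rx":0,"ry":0,"rz":0},
    {"claw":0.1,"x":-0.0042,"y":0.0245,"z":0,"rx":0,"ry":0,"rz":0},
    {"claw":0.1,"x":-0.0042,"y":0.0245,"z":0,"rx":0,"ry":0,"rz":0},
    {"claw":0.1,"x":-0.0042,"y":0.0245,"z":0,"rx":0,"ry":0,"rz":0},
  ],
)

```text
clock: 9.05
tcp_pos: [0.5085, 0.0586, 0.0858]
tcp_rot: [-2.933, -0.235, 0.025]
contact_force: [-0.2, -0.6, 0.4]
opening: 0.547
```

```bash
python3 - <<'E'
from bf import *
st()
w=snap('wrist'); b=snap('side')
c=O+Rb@[.003,-.001]; q=[(c[0],c[1],.163,.05,.065,.095),(O[0],O[1],.167,.07,.03,.077)]
over(w,'w5.png',q,(80,0,448,290),1.5); over(b,'d5.png',q,(230,160,340,300),3.1)
i=cv2.imread('pics/w5.png');j=cv2.imread('pics/d5.png')[:435]
j=cv2.resize(j,(240,305));j=np.vstack([j,np.zeros((i.shape[0]-305,240,3),np.uint8)])
cv2.imwrite('pics/c5.png',np.hstack([i,j]))
E
```

```text
t 9.05 tcp [0.5085 0.0586 0.0858] block [-0.0052 -0.0776] xyaw 0.16 zdir_b [ 0.     0.199 -0.98 ] F [-0.2 -0.6  0.4] op 0.5466800930046646
```

View pics/c5.png

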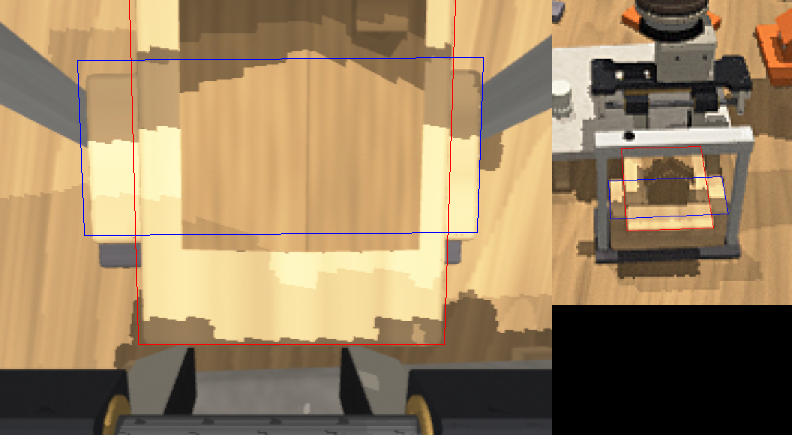

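step_arm(
  plan=[
    {"claw":0.1,"x":0.001,"y":-0.006,"z":0,"rx":0,"ry":0,"rz":0},
    {"claw":0.1,"x":0.003,"y":-0.018,"z":0,"rx":0,"ry":0,"rz":0},
    {"claw":0.1,"x":0.0055,"y":-0.033,"z":0,"rx":0,"ry":0,"rz":0},
    {"claw":0.1,"x":0.01,"y":-0.06,"z":0.002,"rx":0,"ry":0,"rz":0},
    {"claw":0.1,"x":0.015,"y":-0.09,"z":0.02,"rx":0,"ry":0,"rz":0},
    {"claw":0.1,"x":0.02,"y":-0.12,"z":0.05,"rx":0,"ry":0,"rz":0},
    {"claw":0.1,"x":0.025,"y":-0.15,"z":0.075,"rx":0,"ry":0,"rz":0},
    {"claw":0.1,"x":0.025,"y":-0.18,"z":0.1,"rx":0,"ry":0,"rz":0},
    {"claw":0.1,"x":0.025,"y":-0.21,"z":0.12,"rx":0,"ry":0,"rz":0},
    {"claw":0.1,"x":0.025,"y":-0.23,"z":0.12,"rx":0,"ry":0,"rz":0},
    {"claw":0.1,"x":0.025,"y":-0.23,"z":0.12,"rx":0,"ry":0,"rz":0},
    {"claw":0.1,"x":0.025,"y":-0.23,"z":0.12,"rx":0,"ry":0,"rz":0},
  ],
)

```text
clock: 10.15
tcp_pos: [0.533, -0.1744, 0.2055]
tcp_rot: [-2.934, -0.229, 0.025]
contact_force: [-0.3, -0.3, -0.2]
opening: 0.547
```

```bash
python3 - <<'E'
from bf import *
st()
a=snap('scene'); b=snap('side')
c=O+Rb@[.003,0]; q=[(c[0],c[1],.163,.05,.065,.095),(O[0],O[1],.167,.07,.03,.077)]
over(a,'s6.png',q,(230,140,350,260),3.3); over(b,'d6.png',q,(220,170,340,290),3.3)
cv2.imwrite('pics/c6.png',np.hstack([cv2.imread('pics/s6.png'),cv2.imread('pics/d6.png')]))
E
```

```text
t 10.15 tcp [ 0.533  -0.1744  0.2055] block [-0.0198 -0.3114] xyaw 0.156 zdir_b [ 0.001  0.198 -0.98 ] F [-0.3 -0.3 -0.2] op 0.5466866219046371
```

View pics/c6.png

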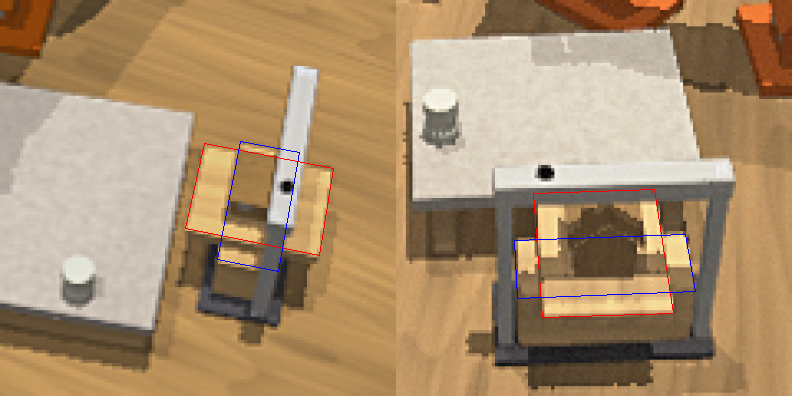

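```bash
python3 -c "
from h import *
print(r.close_job())"
```

```text
the job is handed in; nothing more can be done
None
```

The model is lying flat on the drying block, square to it and centred as far as I could measure, and I have handed the job in. It finished at about 10 s on the robot's clock.

**What I did:** I picked out the natural-wood board on the white stand; the orange and red look-alikes were left alone. The gripper was half open and leaned back away from the house, with both fingertips against the rear end of the board. That push first squared the board up. I then slid it across the gap and between the posts, angling slightly to take out an 8 mm sideways offset, and backed off without lifting it.

**Last checks:**
- **Centring:** along the block's length the board is about 3 mm off centre (22 mm allowed). Along the narrow direction it is 0 to 3 mm off (14 mm allowed).
- **Angle:** the board is square to the block within about 0.01 rad.
- **Clearance:** the last pictures show it clear of the stand with a gap of roughly 10 mm and lying flat.
- **Surroundings:** the paint pot looked unmoved in the last picture. I did not re-measure the glue, tape, cup or jar, but the arm's only low moves were on and just behind the stand. The wrist force stayed near zero at every reading, and the arm was well clear at the end.

**Disagreement:** the wrist camera put the block about 3 to 5 mm nearer the stand than the scene and side cameras did. I aimed between the two; the difference is well inside the tolerance.

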